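# Start a crossed screw cap in its thread and run it home

## Robot

A 7-joint arm with a two-finger parallel gripper is mounted at the origin on a cart in front of the work surface, level with it; the furniture and walls round the work are solid. World frame = base frame: x ahead of the robot, y to its left, z up, the work surface at z = 0. Lengths are in m, angles in rad, forces in N, time in s.
With the tool pointing down it reaches from about 0.4 to 0.925 m from the base axis. Payload 4.1 kg.
Tool frame: the origin (TCP) lies midway between the tips of the shut fingers; the grasp point (between the pads) lies 19 mm behind it; z points along the fingers, y is the line along which they close (so a half turn about z gives the same grasp; the last joint's range is limited). The gripper opens to 85 mm and grips with 20 to 120 N. Pads are 22 mm wide; open, the fingers measure 114 mm over their backs; the gripper's body (76 mm by 85 mm) begins 54 mm behind the grasp point. The pads swing forward as they close: fully open they stand 13 mm farther back than shut.
Start: joints at [-1.448, 0.398, 0.045, 1.537, -0.019, 1.207, -0.051], TCP at [0.143, 0.634, 0.231] pointing down, gripper open.
Joint ranges: [-2.82, 2.82], [-0.49, 2.23], [-1.37, 1.46], [0, 2.46], [-1.36, 4.5], [0.23, 2], [-2.94, 2.94]. Speed limits (rad/s): [2.57, 2.57, 3.14, 3.14, 3.14, 3.14, 3.14].

## Interface

Orientations are given as a 3x3 rotation matrix whose columns are the frame's x, y, z axes.
In Python, from plant import robot gives the robot as it stands.
- The arm moves only by the tool arm_command, never from a script. Its arguments are lists of equal length, an entry for each row: "grip": the closure, from -1 (fully open) to 1 (shut); "xyz": the shift along the tool's x, y, z as a fraction of full scale, a list of three; "turn": the turn, a rotation vector about the tool's x, y, z as a fraction of full scale, a list of three. A call has 1 to 20 rows; each row shifts and turns the commanded pose from where the row before left it, along the tool's axes as they then stand; what a row does not reach is not made up. Full scale, the value 1, is 150 mm for a shift and 10 degrees for a turn. A row lasts 1/8 s, in which the tool goes at most 62.5 mm and 10.7 degrees, less where a joint would pass 70% of its speed; a pose out of reach is approached as far as the arm can. A call with a number of a shift or a turn outside -1 to 1 is refused whole. A call with a gripper value outside its range is refused whole. The fingers move at their own pace and stop on an object; "force" is the grip in N (left out, the last holds). Time passes only in rows, so rows that do not move let the fingers close. It gives the time, the measured TCP pose, the force, the opening and the grip force at its end, in the units of the state.
- robot.get_state(): the state, without advancing time (a new reading comes with each control period).
- robot.capture(name): name is "scene" or "side" or "wrist"; returns a dict with "color" (400x640x3 uint8, red, green, blue), "K" (3x3 intrinsics, pixels), "dist" ([k1, k2, p1, p2, k3] as OpenCV has them; the pictures are not rectified), "rvec" (rotation vector, rad) and "tvec" (3), from world to camera coordinates, as OpenCV has them. Camera axes: x right, y down, z forward; pixel columns grow to the right and rows downward; lengths in m; the calibration is good to about 2 mm. A picture is of the moment at which its call begins. There is no depth.
- robot.close_job(): hands the job in; it is judged then, once.
The state is a dict: "time_s": time; "joint_positions": joint angles; "dq": joint speeds; "joint_efforts": joint torques, N m; "position": TCP position; "tool_rot": TCP orientation; "wrist_force": force on the tool from outside, world axes, zero at the start; "torque": the same for the moment, N m; "grip_width": finger opening in m; "grip_force": force on a finger pad.
Only numpy, scipy, OpenCV 4.12 (cv2) and the standard library are available. Lean on these libraries where they do the work, as an engineer would, in place of code of your own. Each camera call takes 0.05 s, during which the arm holds its last target. There are 200 camera calls.

## Task

The black screw cap on the grey enclosure is only sitting on top of its thread. Without taking it off the neck, turn it back (anticlockwise from above) until it drops into the thread start, then screw it in clockwise until it stops fully home, keeping it level, and let go. Leave the meter, screwdriver, tape roll and battery pack where they are.

Things in the scene. Friction and masses are not known exactly. Their poses are not given: they have to be found in the camera images.
- enclosure: Grey metal enclosure fixed to the bench: base plate 112 (x) x 150 (y) mm, flat top 55 mm high. Origin on the bench under its centre, z up, x to its far side. An upright aluminium neck with three equal coarse thread starts stands on top, axis through the origin, rim at 93.5 mm, under the cap. Turn angle = from the enclosure's x axis to the cap's x axis, anticlockwise seen from above.
- start_mark (a point): Small steel stud on the enclosure's top, 54 mm from the neck axis, at 83 deg: the cap's steel rib points at it when the cap is at the thread start (turn angle 83 deg; it can fall from 75 to 91, and a stop blocks it just past that). After the drop, clockwise run-in goes to a firm stop at about 0 deg. Turned clockwise before the drop, the cap meets a stop at about 0 deg, still on top of the thread.
- cap: Loose black plastic screw cap, about 0.3 kg: ribbed round skirt 88 mm in diameter, flat top 40 mm above the origin, upright grip bar on it. Origin on its axis at the skirt's lower edge, z up, x along the bar towards the skirt's steel rib. Starts at turn angle 21 to 56 deg, origin 79.5 mm above the bench; 68 mm after the drop; 62 mm when home, bar along the enclosure's x.
- cap_grip (a point): Middle of the cap's grip bar, 55 mm above the cap's origin: bar 66 mm long (cap x), 16 mm thick, 30 mm high. The cap turns with little friction, needs no push down, stays where it is let go and has about 1.5 mm side play. At the thread start it falls 11.5 mm by its own weight unless gripped tight: fingers set a little wider than the bar turn it and let it fall.
- meter: Bystander: yellow and black hand multimeter lying flat, 149 x 67 x 46 mm; origin under its centre.
- driver_red: Bystander: red-handled screwdriver lying flat, 204 mm long; origin under its middle.
- tape_masking: Bystander: beige tape roll lying flat, 105 mm in diameter, 26 mm high; origin under its centre.
- battery_pack: Bystander: dark blue box, 69 x 120 x 38 mm; origin under its centre.
There are look-alikes about, which are no part of the job. What is meant by the cap is not white, and is the larger of those in its own colour.

How it is judged:
On the way:
1. the cap has dropped off the thread's top into the thread start (z of cap in the frame of enclosure below 0.0715 m and horizontal distance between cap and enclosure below 0.006 m), for 0.1 s.
At the end, for the whole second after the job is handed in: The cap is on the neck (axis within 6 mm), level within 0.06 rad, screwed down to within 1.7 mm of its lowest position (origin under 63.7 mm above the enclosure's underside), its grip bar within 0.3 rad of the enclosure's x axis, at rest (z of cap in the frame of enclosure between 0.059 and 0.0637 m and horizontal distance between cap and enclosure below 0.006 m and angle between the z axis of cap and the z axis of enclosure, either way round below 0.06 rad and angle between the x axis of cap and the x axis of enclosure, either way round below 0.3 rad and linear speed of cap below 0.02 m/s and angular speed of cap below 0.1 rad/s); the robot touches nothing.
It fails at once if the cap is taken off: raised more than 10 mm above where it started (z of cap in the frame of enclosure above 0.0896 m).
It fails at once if the cap is tilted more than 0.25 rad (angle between cap's own z axis and vertical above 0.25 rad).
It fails at once if a bystander (meter, screwdriver, tape roll, battery pack) is moved more than 30 mm (distance of any of meter, driver_red, tape_masking, battery_pack from where it was at the start of the episode above 0.03 m).
It also fails if it takes over 45 s, if anything falls off the work surface, if the arm or the gripper's body presses on something with over 40 N, if the wrist force passes 120 N, or if a joint passes its speed limit or range.

## Working session

There is one attempt and no reset: what is moved stays moved. The work goes in short steps, Python scripts to look and compute and a tool call to move; the robot and the scene stay as the last step left them, time stands still between calls to the robot, and variables do not carry over. Pictures are saved under pics/ and viewed, at most 10 in all, crops included, and the job is handed in when it is done.

Besides the shell and the picture viewer there is one more tool, called after "Request:" in YAML: its name, and indented under it one key for each argument. arm_command: Moves the arm, as the interface text tells. Its arguments: {"type":"object","properties":{"grip":{"type":"array","items":{"type":"number"}},"xyz":{"type":"array","items":{"type":"array","items":{"type":"number"}}},"turn":{"type":"array","items":{"type":"array","items":{"type":"number"}}},"force":{"type":"number"}},"required":["grip","xyz","turn"]}

```bash
mkdir -p pics; cat > h.py <<'E'
import numpy as np, cv2
from plant import robot
def cap(n,f):
    c=robot.capture(n); cv2.imwrite(f,c["color"][:,:,::-1]); np.savez(f+".npz",**c); return c
def proj(c,P):
    return cv2.projectPoints(np.array(P,float).reshape(-1,1,3),np.array(c["rvec"],float),np.array(c["tvec"],float),c["K"],c["dist"])[0].reshape(-1,2)
def back(c,uv,z):
    n=cv2.undistortPoints(np.array(uv,float).reshape(-1,1,2),c["K"],c["dist"]).reshape(-1,2)
    R=cv2.Rodrigues(np.array(c["rvec"],float))[0]; o=-R.T@np.array(c["tvec"],float).ravel()
    d=np.c_[n,np.ones(len(n))]@R
    return o+d*((z-o[2])/d[:,2])[:,None]
E
python3 - <<'E'
from h import *
s=robot.get_state(); print(s["time_s"],s["position"],s["tool_rot"],s["grip_width"])
for n in["scene","side","wrist"]: cap(n,f"pics/{n}0.png")
a=np.vstack([cv2.imread("pics/scene0.png")])
E
```

```text
0.0 [0.1427946  0.63346397 0.23022774] [[-9.75546434e-01  2.19793217e-01 -3.11977795e-04]
 [ 2.19793401e-01  9.75544453e-01 -1.96989825e-03]
 [-1.28622066e-04 -1.99029787e-03 -9.99998011e-01]] 0.08544758323465153
```

View pics/scene0.png

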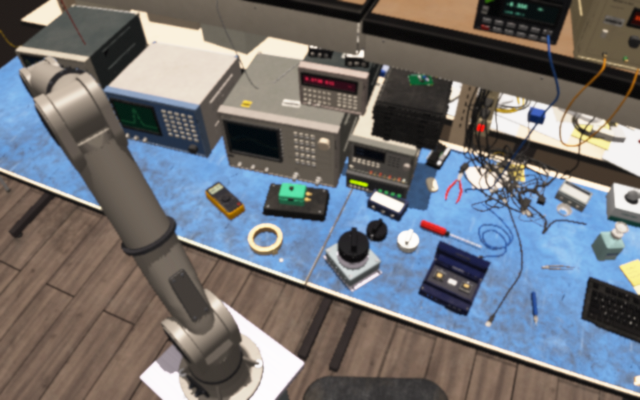

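View pics/side0.png

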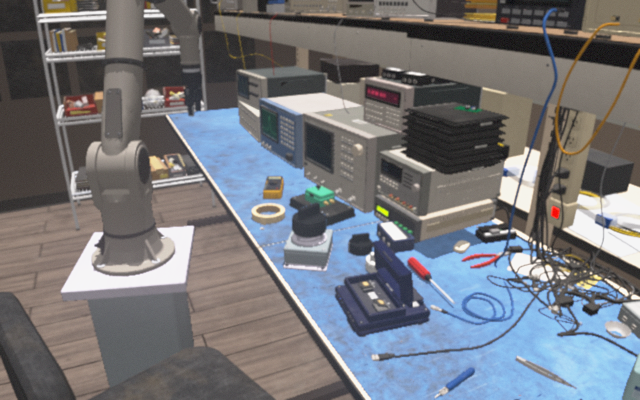

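Scene: the cap is at about (353,243) on the enclosure at about (352,265). Side: cap at about (309,218), enclosure at about (308,250). I'll enlarge both.

```bash
python3 - <<'E'
from h import *
c=np.load("pics/scene0.png.npz");d=np.load("pics/side0.png.npz")
a=cv2.imread("pics/scene0.png")[215:305,305:395];b=cv2.imread("pics/side0.png")[190:280,265:355]
cv2.imwrite("pics/z0.png",np.hstack([cv2.resize(x,(400,400),interpolation=cv2.INTER_CUBIC) for x in(a,b)]))
print(back(c,[[353,243]],.12),back(d,[[309,218]],.12))
E
```

```text
[[ 0.47047871 -0.08737635  0.12      ]] [[ 0.47046131 -0.10430698  0.12      ]]
```

View pics/z0.png

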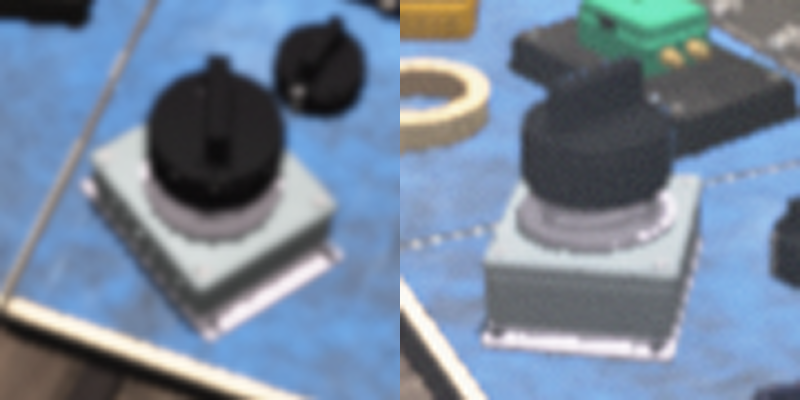

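```bash
python3 - <<'E'
from h import *
c=np.load("pics/scene0.png.npz");d=np.load("pics/side0.png.npz")
k=90/400
s=np.array([[93,158],[203,285],[333,208]])*k+[305,215]
e=np.array([[487-400,262],[690-400,265],[700-400,180],[515-400,175]])*k+[265,190]
print(back(c,s,.055).round(3),back(d,e,.055).round(3))
print(back(c,np.array([[216,60],[216,145]])*k+[305,215],.15).round(3))
print(back(d,np.array([[160,100],[238,60]])*k+[265,190],.15).round(3))
q=robot.get_state();print(q["joint_positions"])
w=np.load("pics/wrist0.png.npz");R=cv2.Rodrigues(w["rvec"])[0];o=-R.T@w["tvec"].ravel();T=q["tool_rot"];print("cam in tool",T.T@(o-q["position"]),T.T@R.T)
# shifts via waypoints in world from start: tool frame
T=np.array(T)
p=np.array(q["position"])
for t in[(.35,.5,.3),(.52,.3,.3),(.56,.05,.3),(.47,-.095,.3)]:
    print(T.T@(np.array(t)-p)/.15); p=np.array(t)
E
```

```text
[[ 0.439 -0.015  0.055]
 [ 0.404 -0.129  0.055]
 [ 0.502 -0.164  0.055]] [[ 0.402 -0.139  0.055]
 [ 0.515 -0.162  0.055]
 [ 0.542 -0.059  0.055]
 [ 0.431 -0.033  0.055]]
[[ 0.494 -0.071  0.15 ]
 [ 0.441 -0.109  0.15 ]]
[[ 0.446 -0.132  0.15 ]
 [ 0.499 -0.084  0.15 ]]
[-1.44801812  0.39903122  0.04501426  1.53757646 -0.01868558  1.20689684
 -0.05072394]
cam in tool [ 0.07748984  0.0006061  -0.14244632] [[-2.80084789e-04 -9.51996197e-01 -3.06109722e-01]
 [ 9.99999692e-01 -4.22401454e-05 -7.83615245e-04]
 [ 7.33068615e-04 -3.06109847e-01  9.51995916e-01]]
[-1.54322366 -0.56608336 -0.46231233]
[-1.39873896 -1.05154582  0.00171459]
[-0.62656015 -1.56726051  0.00239827]
[ 0.37279774 -1.07492505  0.00155836]
```

```bash
cat >> h.py <<'E'
from scipy.spatial.transform import Rotation as Ro
def sim(rows,p=None,T=None):
    s=robot.get_state(); p=np.array(s["position"]) if p is None else p; T=np.array(s["tool_rot"]) if T is None else T
    for x,t in rows:
        p=p+T@np.array(x)*.15; T=T@Ro.from_rotvec(np.radians(10)*np.array(t)).as_matrix()
    return p,T
E
python3 - <<'E'
from h import *
c=np.load("pics/scene0.png.npz")
print(back(c,[[225,170],[345,178],[110,130],[205,150],[225,200],[265,238],[295,200],[350,185]],0).round(2))
R=[([-.34,-.05,-.03],[0,0,.5])]*18
for n in range(3,19,3):
    p,T=sim(R[:n]); print(n,p.round(3),np.degrees(np.arctan2(T[1,1],T[0,1])).round(1))
E
```

```text
[[0.53 0.5  0.  ]
 [0.75 0.14 0.  ]
 [0.41 1.03 0.  ]
 [0.56 0.64 0.  ]
 [0.43 0.4  0.  ]
 [0.39 0.19 0.  ]
 [0.57 0.21 0.  ]
 [0.74 0.11 0.  ]]
3 [0.281 0.566 0.244] 62.3
6 [0.398 0.465 0.258] 47.3
9 [0.484 0.337 0.271] 32.3
12 [0.534 0.191 0.285] 17.3
15 [0.544 0.037 0.299] 2.3
18 [ 0.515 -0.115  0.313] -12.7
```

Request:
arm_command:
  grip: [-1,-1,-1,-1,-1,-1,-1,-1,-1]
  xyz:
    - [-0.34,-0.12,-0.06]
    - [-0.34,-0.12,-0.06]
    - [-0.34,-0.12,-0.06]
    - [-0.34,-0.1,-0.06]
    - [-0.34,-0.1,-0.06]
    - [-0.34,-0.05,-0.06]
    - [-0.34,-0.05,-0.06]
    - [-0.34,-0.05,-0.06]
    - [-0.34,-0.05,-0.06]
  turn:
    - [0,0,0.55]
    - [0,0,0.55]
    - [0,0,0.55]
    - [0,0,0.55]
    - [0,0,0.55]
    - [0,0,0.55]
    - [0,0,0.55]
    - [0,0,0.55]
    - [0,0,0.55]

```text
time_s: 1.27
position: [0.4545, 0.2828, 0.3123]
tool_rot: [[-0.463, 0.886, -0.0], [0.886, 0.463, -0.0], [-0.0, -0.0, -1.0]]
wrist_force: [0.8, 0.5, -0.3]
grip_width: 0.0856
grip_force: 0.0
```

Request:
arm_command:
  grip: [-1,-1,-1,-1,-1,-1,-1,-1]
  xyz:
    - [-0.34,0,0]
    - [-0.34,0,0]
    - [-0.34,0,0]
    - [-0.34,0,0]
    - [-0.34,0,0]
    - [-0.34,0,0]
    - [-0.3,0,0]
    - [0,0,0]
  turn:
    - [0,0,0.55]
    - [0,0,0.55]
    - [0,0,0.55]
    - [0,0,0.55]
    - [0,0,0.55]
    - [0,0,0.55]
    - [0,0,0.55]
    - [0,0,0]

```text
time_s: 2.28
position: [0.522, -0.0583, 0.3125]
tool_rot: [[0.194, 0.981, 0.0], [0.981, -0.194, -0.001], [-0.001, 0.0, -1.0]]
wrist_force: [1.0, 0.6, -0.5]
grip_width: 0.0852
grip_force: 0.0
```

```bash
python3 - <<'E'
from h import *
s=robot.get_state();T=s["tool_rot"]; print(s["time_s"],s["position"],np.degrees(np.arctan2(T[1,1],T[0,1])),T[:,2],s["joint_positions"])
t=np.array([.47,-.1,.3]);print(T.T@(t-s["position"])/.15)
E
```

```text
2.275 [ 0.52198449 -0.05830246  0.31247784] -11.195900627477146 [ 5.07851865e-05 -1.20120739e-03 -9.99999277e-01] [-0.61435412  0.14698653  0.72763602  1.73004001 -0.09996244  1.30254155
 -0.06094502]
[-0.33988612 -0.28601693  0.08350186]
```

Request:
arm_command:
  grip: [-1,-1,-1,-1,-1,-1,-1]
  xyz:
    - [-0.17,-0.14,0]
    - [-0.17,-0.14,0]
    - [0,0,0]
    - [0,0,0]
    - [0,0,0]
    - [0,0,0]
    - [0,0,0]
  turn:
    - [0,0,0]
    - [0,0,0]
    - [0,0,1]
    - [0,0,1]
    - [0,0,1]
    - [0,0,1]
    - [0,0,0]

```text
time_s: 3.15
position: [0.4723, -0.0945, 0.3121]
tool_rot: [[0.771, 0.636, -0.0], [0.636, -0.771, 0.0], [0.0, -0.001, -1.0]]
wrist_force: [0.4, 0.2, 0.1]
grip_width: 0.0855
grip_force: 0.0
```

```bash
python3 - <<'E'
from h import *
s=robot.get_state();T=s["tool_rot"]; print(s["time_s"],s["position"],np.degrees(np.arctan2(T[1,1],T[0,1])),s["joint_positions"])
c=cap("wrist","pics/w1.png"); cv2.imwrite("pics/w1b.png",cv2.resize(cv2.imread("pics/w1.png"),(800,500),interpolation=cv2.INTER_CUBIC))
E
```

```text
3.15 [ 0.47232547 -0.09452519  0.31208637] -50.47241955409688 [-0.62969893  0.03622678  0.7665063   1.82041983 -0.02652321  1.29557056
 -0.73721053]
```

View pics/w1b.png

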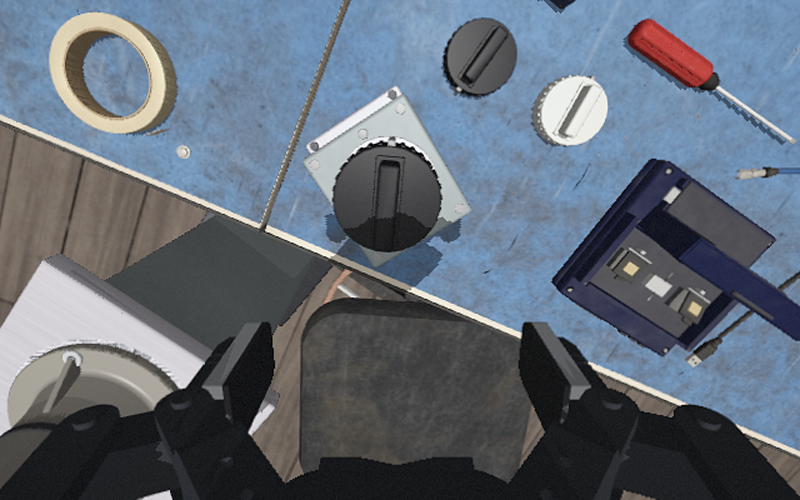

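Wrist view (800x500): cap centre about (387,197), grip bar from (391,157) to (388,250), steel rib at (393,143), stud at (363,133).

```bash
python3 - <<'E'
from h import *
c=np.load("pics/w1.png.npz");k=.8
def B(pts,z): return back(c,np.array(pts)*k,z)
b=B([[391,156],[388,250]],.1495); m=b.mean(0);v=b[0]-b[1]
print("bar",b.round(4),m.round(4),np.linalg.norm(v),np.degrees(np.arctan2(v[1],v[0])))
print("cap L,R,bot",B([[333,197],[441,197],[387,251]],.1195).round(4))
r=B([[393,142]],.10)
st=B([[363,133]],.058)
pl=B([[305,150],[393,88]],.003); t=B([[404,92],[470,210],[308,160]],.055)
print("rib",r,"stud",st,"plate",pl.round(4),"top",t.round(4))
for ctr in(m[:2],np.array([.471,-.1])):
    for n,q in(("rib",r),("stud",st)):
        w=(q[0,:2]-ctr); print(n,np.linalg.norm(w),np.degrees(np.arctan2(w[1],w[0])))
# crop
i=cv2.imread("pics/w1.png")[60:220,230:390]; cv2.imwrite("pics/w1c.png",cv2.resize(i,(600,600),interpolation=cv2.INTER_CUBIC))
E
```

```text
bar [[ 0.5057 -0.0628  0.1495]
 [ 0.4499 -0.1055  0.1495]] [ 0.4778 -0.0841  0.1495] 0.07020560554207687 37.44744272974818
cap L,R,bot [[ 0.4484 -0.0493  0.1195]
 [ 0.5034 -0.1159  0.1195]
 [ 0.4405 -0.1114  0.1195]]
rib [[ 0.51081307 -0.05996357  0.1       ]] stud [[ 0.49694896 -0.03588977  0.058     ]] plate [[ 0.4399  0.0012  0.003 ]
 [ 0.545  -0.031   0.003 ]] top [[ 0.5474 -0.0421  0.055 ]
 [ 0.5057 -0.1596  0.055 ]
 [ 0.4451 -0.0115  0.055 ]]
rib 0.040904607278243875 36.232178684419665
stud 0.05190497047967092 68.3724428756838
rib 0.056462345885372855 45.160266480140315
stud 0.0691626305618789 67.96409650616398
```

View pics/w1c.png

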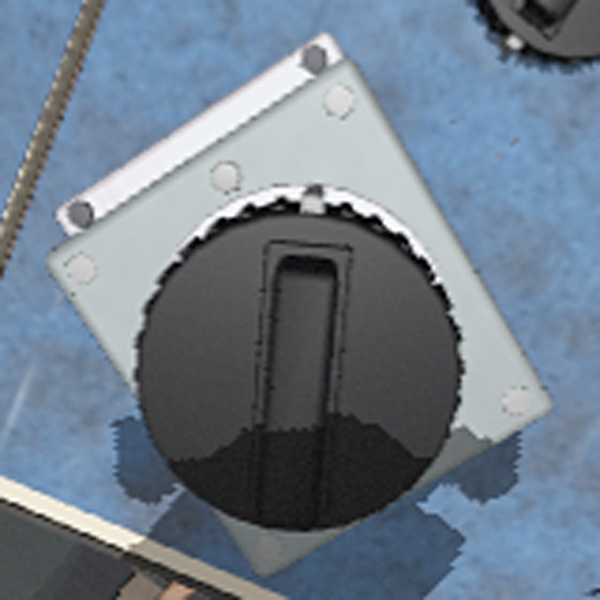

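```bash
python3 - <<'E'
from h import *
c=np.load("pics/w1.png.npz")
def B(pts,z): return back(c,np.array(pts)/3.75+[230,60],z)
a=lambda v:np.degrees(np.arctan2(v[1],v[0])).round(1)
b=B([[305,258],[291,525]],.1495);v=b[0]-b[1];print("bar",b.mean(0).round(4),np.linalg.norm(v).round(4),a(v))
t=B([[350,62],[552,408],[265,577],[48,255]],.055);print("top",t.round(4),t.mean(0).round(4))
for i,j in((0,1),(1,2),(3,2),(0,3)): print(a(t[i]-t[j]),np.linalg.norm(t[i]-t[j]).round(4))
sk=B([[135,372],[462,372],[291,530]],.1195);print("skirt",sk.round(4))
st=B([[226,176]],.058)[0];rb=B([[314,200]],.10)[0]
for n,C in(("bar",b.mean(0)),("top",t.mean(0))):
  for q in(st,rb): print(n,np.linalg.norm((q-C)[:2]).round(4),a(q-C))
E
```

```text
bar [ 0.4752 -0.0837  0.1495] 0.0668 36.2
top [[ 0.5451 -0.0442  0.055 ]
 [ 0.5059 -0.1614  0.055 ]
 [ 0.4019 -0.1266  0.055 ]
 [ 0.4424 -0.0083  0.055 ]] [ 0.4738 -0.0851  0.055 ]
71.5 0.1236
-18.5 0.1096
71.1 0.1251
-19.3 0.1088
skirt [[ 0.4469 -0.05    0.1195]
 [ 0.5024 -0.1173  0.1195]
 [ 0.4387 -0.1102  0.1195]]
bar 0.0521 66.0
bar 0.043 34.6
top 0.0539 65.3
top 0.0449 35.1
```

Request:
arm_command:
  grip: [-1,-1,-1,-1,-1,-1,-1]
  xyz:
    - [0.06,-0.042,0.2]
    - [0,0,0.25]
    - [0,0,0.25]
    - [0,0,0.25]
    - [0,0,0.2]
    - [0,0,0.1]
    - [0,0,0]
  turn:
    - [0,0,0.35]
    - [0,0,0]
    - [0,0,0]
    - [0,0,0]
    - [0,0,0]
    - [0,0,0]
    - [0,0,0]

```text
time_s: 4.08
position: [0.4749, -0.0848, 0.1243]
tool_rot: [[0.81, 0.586, -0.002], [0.586, -0.81, -0.0], [-0.001, -0.001, -1.0]]
wrist_force: [-0.6, 0.1, 0.9]
grip_width: 0.0854
grip_force: 0.0
```

Request:
arm_command:
  grip: [0.4,0.4,0.4,0.4,0.4,0.4]
  xyz:
    - [0,0,0]
    - [0,0,0]
    - [0,0,0]
    - [0,0,0]
    - [0,0,0]
    - [0,0,0]
  turn:
    - [0,0,0]
    - [0,0,0]
    - [0,0,0]
    - [0,0,0]
    - [0,0,0]
    - [0,0,0]
  force: 20

```text
time_s: 4.82
position: [0.4753, -0.085, 0.1248]
tool_rot: [[0.811, 0.585, 0.0], [0.585, -0.811, 0.0], [0.0, -0.0, -1.0]]
wrist_force: [0.3, -0.9, 0.5]
grip_width: 0.0257
grip_force: 0.0
```

```bash
python3 - <<'E'
from h import *
s=robot.get_state();T=s["tool_rot"]; print(s["time_s"],s["position"],np.degrees(np.arctan2(T[1,1],T[0,1])),s["joint_positions"],s["grip_width"],s["grip_force"],s["wrist_force"])
c=cap("wrist","pics/w2.png"); cv2.imwrite("pics/w2b.png",cv2.resize(cv2.imread("pics/w2.png"),(800,500),interpolation=cv2.INTER_CUBIC))
E
```

```text
4.825 [ 0.47525278 -0.08501527  0.12478903] -54.20472201529658 [-0.53642717  0.28125095  0.73022617  2.05824826 -0.24159118  0.88576886
 -0.6174779 ] 0.025681293285512895 0.0 [ 0.29198841 -0.90659457  0.48554932]
```

View pics/w2b.png

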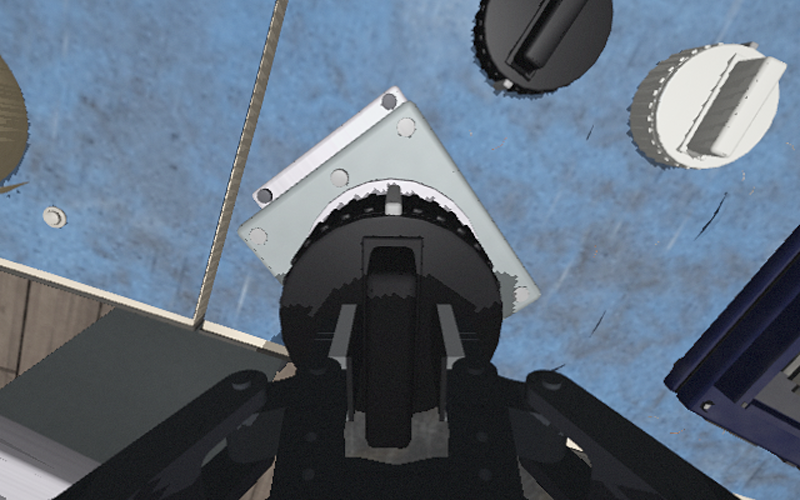

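Wrist view: the bar (x 365–415) stands between the fingers (inner faces at about 355 and 440). Closing to about 19.5 mm, then turning back.

Request:
arm_command:
  grip: [0.54,0.54,0.54,0.54,0.54,0.54,0.54,0.54,0.54,0.54]
  xyz:
    - [0,0,0]
    - [0,0,0]
    - [0,0,0]
    - [0,0,0]
    - [0,0,0]
    - [0,0,0]
    - [0,0,0]
    - [0,0,0]
    - [0,0,0]
    - [0,0,0]
  turn:
    - [0,0,0]
    - [0,0,0]
    - [0,0,-0.5]
    - [0,0,-0.5]
    - [0,0,-0.5]
    - [0,0,-0.5]
    - [0,0,-0.5]
    - [0,0,-0.5]
    - [0,0,0]
    - [0,0,0]

```text
time_s: 6.12
position: [0.475, -0.085, 0.1246]
tool_rot: [[0.411, 0.912, -0.001], [0.912, -0.411, 0.0], [-0.0, -0.001, -1.0]]
wrist_force: [-0.7, 1.0, -0.8]
grip_width: 0.0194
grip_force: 0.4
```

```bash
python3 - <<'E'
from h import *
s=robot.get_state();T=s["tool_rot"]; print(s["time_s"],s["position"],np.degrees(np.arctan2(T[1,1],T[0,1])),s["joint_positions"],s["grip_width"],s["grip_force"],s["wrist_force"],s["torque"])
c=cap("wrist","pics/w3.png"); cv2.imwrite("pics/w3b.png",cv2.resize(cv2.imread("pics/w3.png"),(800,500),interpolation=cv2.INTER_CUBIC))
E
```

```text
6.125 [ 0.47498612 -0.08495879  0.12458778] -24.2768336960752 [-0.44869864  0.2611587   0.62207484  2.05679379 -0.19642065  0.8810567
 -0.14053793] 0.019414884236894473 0.43082088232040405 [-0.70307174  1.04713646 -0.83673046] [0.11651686 0.16198852 0.00190274]
```

View pics/w3b.png

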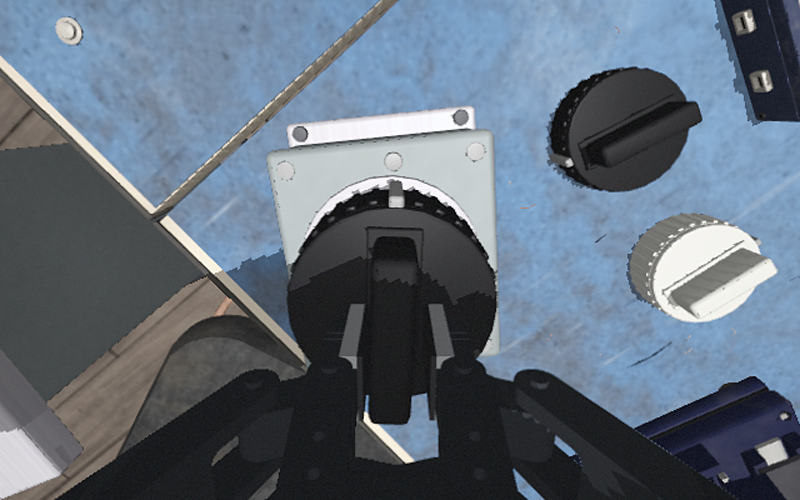

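Wrist view: the rib (396,195) points at the stud (393,160), and the cap looks smaller (x 288–497 against 281–500), which suggests it has dropped. Checking the height.

```bash
python3 - <<'E'
from h import *
for f,L in(("w2",[[281,310],[501,310]]),("w3",[[288,300],[497,300]])):
    c=np.load(f"pics/{f}.png.npz")
    for z in(.1195,.108):
        p=back(c,np.array(L)*.8,z);print(f,z,np.linalg.norm(p[0]-p[1]).round(4),p.mean(0).round(4))
c=np.load("pics/w3.png.npz")
# predicted images of skirt-top ellipse extents
for f in("w2","w3"):
  c=np.load(f"pics/{f}.png.npz")
  for z in(.1195,.108):
    t=np.linspace(0,6.28,200);P=np.c_[.4748+.044*np.cos(t),-.0846+.044*np.sin(t),0*t+z];q=proj(c,P)/.8;print(f,z,q.min(0),q.max(0))
E
```

```text
w2 0.1195 0.0845 [ 0.4783 -0.0808  0.1195]
w2 0.108 0.0911 [ 0.4735 -0.0841  0.108 ]
w3 0.1195 0.0796 [ 0.4781 -0.0766  0.1195]
w3 0.108 0.0858 [ 0.4758 -0.0815  0.108 ]
w2 0.1195 [279.92042149 211.20372818] [507.60244    415.82302506]
w2 0.108 [287.20158548 204.12922421] [500.59504844 397.86607035]
w3 0.1195 [279.08032999 209.47928248] [507.25178572 414.74793858]
w3 0.108 [286.44051622 202.49997661] [500.27658313 396.81740753]
```

It has dropped (the skirt extents match z = 0.108). Lowering the fingers and screwing in.

Request:
arm_command:
  grip: [0.54,0.54,0.54,0.54,0.54,0.54,0.54,0.54,0.54,0.54,0.54,0.54,0.54,0.54,0.54,0.54,0.54]
  xyz:
    - [0,0,0.07]
    - [0,0,0]
    - [0,0,0]
    - [0,0,0]
    - [0,0,0]
    - [0,0,0]
    - [0,0,0]
    - [0,0,0]
    - [0,0,0]
    - [0,0,0]
    - [0,0,0]
    - [0,0,0]
    - [0,0,0]
    - [0,0,0]
    - [0,0,0]
    - [0,0,0]
    - [0,0,0]
  turn:
    - [0,0,0]
    - [0,0,0.5]
    - [0,0,0.5]
    - [0,0,0.5]
    - [0,0,0.5]
    - [0,0,0.6]
    - [0,0,0.6]
    - [0,0,0.6]
    - [0,0,0.6]
    - [0,0,0.6]
    - [0,0,0.6]
    - [0,0,0.6]
    - [0,0,0.6]
    - [0,0,0.6]
    - [0,0,0.6]
    - [0,0,0.4]
    - [0,0,0]

```text
time_s: 8.3
position: [0.4754, -0.0853, 0.1138]
tool_rot: [[0.95, -0.312, 0.0], [-0.312, -0.95, -0.001], [0.001, 0.001, -1.0]]
wrist_force: [-0.1, 0.2, 0.2]
grip_width: 0.0195
grip_force: 0.1
```

```bash
python3 - <<'E'
from h import *
s=robot.get_state();T=s["tool_rot"]; print(s["time_s"],s["position"],np.degrees(np.arctan2(T[1,0],T[0,0])),s["joint_positions"],s["grip_width"],s["grip_force"],s["wrist_force"],s["torque"])
c=cap("wrist","pics/w4.png"); cv2.imwrite("pics/w4b.png",cv2.resize(cv2.imread("pics/w4.png"),(800,500),interpolation=cv2.INTER_CUBIC))
E
```

```text
8.3 [ 0.47538612 -0.08532233  0.11381626] -18.165020448755318 [-0.69858761  0.37050707  0.95197618  2.07100141 -0.38873563  0.88675196
 -1.41487394] 0.019517933141273567 0.05692373033951981 [-0.13732196  0.18136769  0.16974801] [-0.00497438 -0.01966647  0.00128092]
```

View pics/w4b.png

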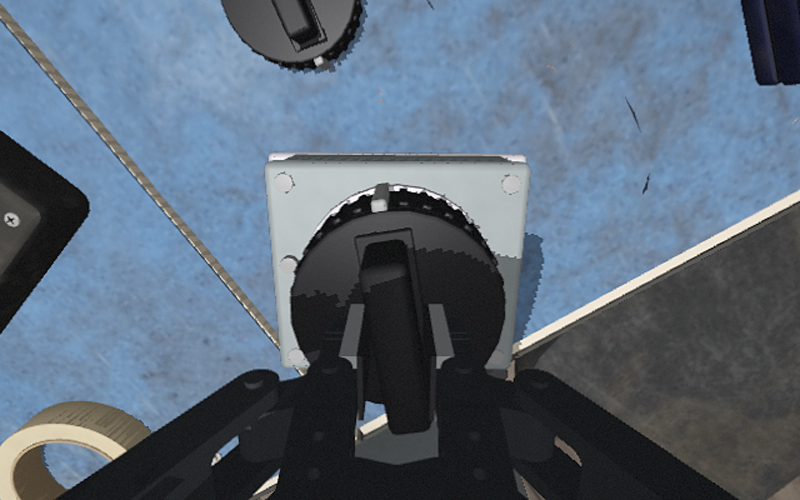

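Wrist view: the bar lags the fingers by a few degrees (rib at (381,195)). I'll turn on until the stop shows in the torque.

Request:
arm_command:
  grip: [0.54,0.54,0.54,0.54,0.54]
  xyz:
    - [0,0,0.02]
    - [0,0,0]
    - [0,0,0]
    - [0,0,0]
    - [0,0,0]
  turn:
    - [0,0,0.25]
    - [0,0,0.25]
    - [0,0,0.2]
    - [0,0,0.1]
    - [0,0,0]

```text
time_s: 8.98
position: [0.4763, -0.0851, 0.112]
tool_rot: [[0.897, -0.441, 0.002], [-0.441, -0.897, 0.0], [0.001, -0.001, -1.0]]
wrist_force: [-1.8, 1.0, 6.0]
grip_width: 0.0195
grip_force: 10.4
```

```bash
python3 - <<'E'
from h import *
s=robot.get_state();T=s["tool_rot"]; print(s["time_s"],s["position"],np.degrees(np.arctan2(T[1,0],T[0,0])),s["grip_width"],s["grip_force"],s["wrist_force"],s["torque"])
E
```

```text
8.975 [ 0.47626334 -0.0850567   0.11201131] -26.172080536512826 0.019521338729098583 10.379894132565823 [-1.83453968  0.95424515  5.95222608] [0.13577924 0.18321325 0.30664168]
```

Stop reached (0.31 N m reaction). Back off slightly, open, rise and look.

Request:
arm_command:
  grip: [0.54,0.2,-0.5,-1,-1,-1,-1,-1,-1,-1]
  xyz:
    - [0,0,0]
    - [0,0,0]
    - [0,0,0]
    - [0,0,0]
    - [0,0,-0.1]
    - [0,0,-0.3]
    - [0,0,-0.35]
    - [0,0,-0.35]
    - [0,0,-0.2]
    - [0,0,0]
  turn:
    - [0,0,-0.4]
    - [0,0,-0.4]
    - [0,0,0]
    - [0,0,0]
    - [0,0,0]
    - [0,0,0]
    - [0,0,0]
    - [0,0,0]
    - [0,0,0]
    - [0,0,0]

```text
time_s: 10.22
position: [0.4769, -0.0856, 0.3091]
tool_rot: [[0.95, -0.313, 0.006], [-0.313, -0.95, 0.002], [0.005, -0.004, -1.0]]
wrist_force: [-0.2, -0.6, -0.3]
grip_width: 0.0853
grip_force: 0.0
```

```bash
python3 - <<'E'
from h import *
s=robot.get_state();print(s["time_s"],s["position"],s["wrist_force"])
c=cap("wrist","pics/w5.png");i=c["color"][:,:,::-1]
q=proj(c,[[.4748,-.0846,.1]])[0];x,y=int(q[0])-80,max(int(q[1])-80,0);print(x,y)
cv2.imwrite("pics/w5c.png",cv2.resize(i[y:y+160,x:x+160],(600,600),interpolation=cv2.INTER_CUBIC))
t=np.linspace(0,6.28,200)
for z in(.102,.108): 
    P=np.c_[.4748+.044*np.cos(t),-.0846+.044*np.sin(t),0*t+z];q=(proj(c,P)-[x,y])*3.75;print(z,q.min(0),q.max(0))
E
```

```text
10.225 [ 0.47687375 -0.08559014  0.3090677 ] [-0.19051472 -0.62165435 -0.30603961]
237 87
0.102 [146.33956183 142.48814025] [460.21162658 449.53463176]
0.108 [143.78214553 144.90752482] [462.75326238 456.5769137 ]
```

View pics/w5c.png

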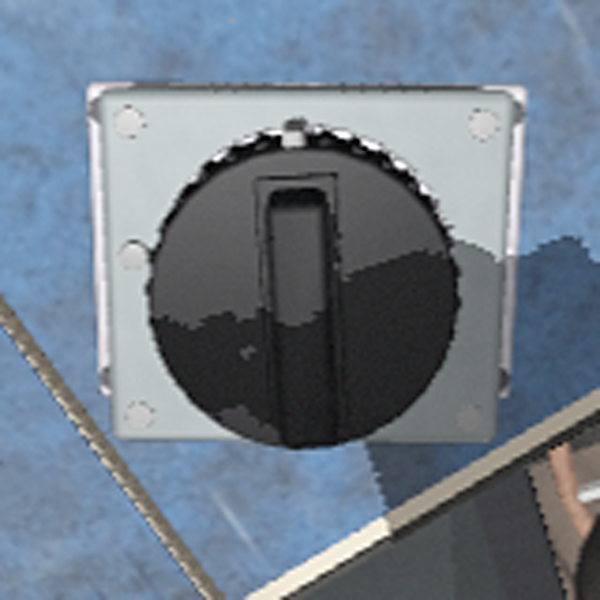

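The close-up shows the bar along the enclosure's x within about 3° (from (297,185) to (309,445)). The cap's lower edge at row 448 matches the home height. Handing in.

```bash
python3 -c "
from plant import robot
print(robot.close_job())"
```

```text
the job is handed in; nothing more can be done
None
```

The cap dropped into the thread start, was screwed clockwise to its firm stop and let go; the last picture showed it at home height with its bar within about 3° of the enclosure's x axis, and I handed the job in at about 10 s, with no verdict returned.

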